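Stack the kiln props in a pyramid

ROBOT

A 6-joint arm with a two-finger parallel gripper is mounted at the origin on the work surface. World frame = base frame: x ahead of the robot, y to its left, z up, the work surface at z = 0. Lengths are in m, angles in rad, forces in N, time in s.
With the tool pointing down it reaches from about 0.35 to 0.8 m from the base axis. Payload 7.3 kg.
Tool frame: the origin (TCP) lies at the very end of the fingers, on their centre line; the grasp point (between the pads) lies 19 mm behind it (manip.pinch_z is the distance from the TCP to the grasp point, in m); x points along the fingers, y is the direction in which the jaws open and shut, and the axes are right-handed (so a half turn about x gives the same grasp; the last joint's range is limited). The gripper opens to 85 mm and grips with 20 to 120 N. Pads are 22 mm wide; open, the fingers measure 114 mm over their backs; the gripper's body (76 mm by 85 mm) begins 54 mm behind the grasp point. The pads swing forward as they close: fully open they stand 13 mm farther back than shut.
Start: joints at [1.19, 0.342, 1.524, -0, 1.275, -0.146], TCP at [0.122, 0.511, 0.231] pointing down, gripper open.
Joint ranges: [-2.53, 2.53], [-0.77, 2.02], [0.04, 2.7], [-1, 4.14], [0.28, 2.66], [-3.11, 3.11]. Speed limits (rad/s): [2.57, 2.57, 3.14, 3.14, 3.14, 3.14].

INTERFACE

Orientations are given as a rotation vector (axis times angle).
In Python, from station import manip gives the robot as it stands. The module is installed in compiled form; this text tells all that it offers.
- The arm moves only by the tool drive_tool, never from a script. Its argument "commands" is a list that holds one entry, the list of rows, each a list of 4 numbers: the shift along the world's x, y, z in mm, then the turn about the world's z in rad. A call has exactly 8 rows; each row is the pose to reach, as a shift and turn from the pose commanded when the call began; what a row does not reach only later rows make up. A row lasts 1/12 s, in which the tool goes at most 41.7 mm and 7.16 degrees, less where a joint would pass 70% of its speed; a pose out of reach is approached as far as the arm can. A call with a gripper value outside its range is refused whole. "jaw" is the opening, from -1 (shut) to 1 (fully open), so that 0 is half open, set as the call begins (left out, the last holds). The fingers move at their own pace and stop on an object; "newtons" is the grip in N (left out, the last holds). Time passes only in rows, so rows that repeat a pose let the fingers close, or fill a call up. It gives the time, the measured TCP pose, the force and the opening at its end, in the units of the state.
- manip.get_state(): the state, without advancing time (a new reading comes with each control period).
- manip.snapshot(name): name is "side" or "top"; returns (picture, depth): 400x640x3 uint8, red, green, blue; 400x640 float32, m along the optical axis (not along the pixel's ray), 0 where there is no reading.
- manip.camera_info(name): a dict with "K" (3x3 intrinsics, pixels), "position" and "orientation" of the camera in the world. Camera axes: x right, y up, looking along -z (the intrinsics and any distortion apply to the point x, -y, -z); pixel columns grow to the right and rows downward; lengths in m; the calibration is good to about 2 mm. A picture is of the moment at which its call begins. camera_info takes no time and is no camera call.
- manip.finish_job(): hands the job in, once; it reports no verdict.
The state is a dict: "clock": time; "joint_pos": joint angles; "joint_vel": joint speeds; "joint_torque": joint torques, N m; "ee_pos": TCP position; "tool_rot": TCP orientation; "contact_force": force on the tool from outside, world axes, zero at the start; "ft_torque": the same for the moment, N m; "grip_width": finger opening in m.
Only numpy, scipy, OpenCV 4.12 (cv2) and the standard library are available. Lean on these libraries where they do the work, as an engineer would, in place of code of your own. Each camera call takes 0.05 s, during which the arm holds its last target.

TASK

Finish the pyramid of round kiln props on the stacking board: lay two of the three standing props in the two hollows of the bottom row and the last one in the hollow on top of those two, all lying level along the row with their ends about flush with the props below. The props are brittle, so set each one down gently, neither dropping it nor banging it on the others; keep the bottom row in its grooves and leave the other things on the table where they are.

Things in the scene. Friction and masses are not known exactly. Their poses are not given: they have to be found in the camera images.
- prop_a_c (a point): centre (half-way up) of one of the three identical loose props: solid cylinder of plain buff refractory, 60 mm diameter, 120 mm long, about 0.35 kg (0.28 to 0.46), standing on end on the table at the start. Its z axis is the cylinder's axis (up at the start); the axes x and y mean nothing.
- prop_b_c (a point): centre (half-way up) of one of the three identical loose props: solid cylinder of plain buff refractory, 60 mm diameter, 120 mm long, about 0.35 kg (0.28 to 0.46), standing on end on the table at the start. Its z axis is the cylinder's axis (up at the start); the axes x and y mean nothing.
- prop_c_c (a point): centre (half-way up) of one of the three identical loose props: solid cylinder of plain buff refractory, 60 mm diameter, 120 mm long, about 0.35 kg (0.28 to 0.46), standing on end on the table at the start. Its z axis is the cylinder's axis (up at the start); the axes x and y mean nothing.
- base0_c (a point): centre of the left (+y of the board) prop of the bottom row: the same 60 x 120 mm cylinder, already lying loose in its groove of the board; its x axis is the cylinder's axis, along the board's x
- base1_c (a point): centre of the middle prop of the bottom row: the same 60 x 120 mm cylinder, already lying loose in its groove of the board; its x axis is the cylinder's axis, along the board's x
- base2_c (a point): centre of the right (-y of the board) prop of the bottom row: the same 60 x 120 mm cylinder, already lying loose in its groove of the board; its x axis is the cylinder's axis, along the board's x
- rack_o (a point): stacking board: heavy fixed plywood board 150 mm (x) by 290 mm (y), 12 mm thick, with four 12 mm high strips that leave three grooves along its x axis, 86 mm apart; total height 24 mm. This point is the centre of its underside (on the table), x along the grooves, y across them, z up. Centres of the bottom row lie 42 mm above this point, at y = +86, 0 and -86 mm
- gap_left (a point): point fixed to the board, axes as the board's: where the centre of a prop rests when it lies in the hollow between the left and middle props of the bottom row (y = +43 mm, 84 mm above the table). In the second row two props lie 26 mm apart, surface to surface
- gap_right (a point): the same for the hollow between the middle and right props (y = -43 mm, 84 mm above the table)
- crown (a point): where the centre of the last prop rests when it lies in the hollow on top of the two of the second row (y = 0, 126 mm above the table). Axes as the board's
- squat_c (a point): bystander, to be left alone: squat round block like the props in section but only 55 mm tall (60 mm across); origin half-way up
- pot_c (a point): bystander, to be left alone: lidded jar, 68 mm across, 75 mm tall; origin half-way up
- post_c (a point): bystander, to be left alone: square block 110 x 45 x 45 mm lying on its side; origin at its centre
- bowl_c (a point): bystander, to be left alone: unglazed bowl 120 mm across, 50 mm tall; origin half-way up on its axis
- brush_c (a point): bystander, to be left alone: brush lying flat; origin in its middle 10 mm above the table
- turner_c (a point): bystander, to be left alone: flat spatula lying flat; origin in its middle 10 mm above the table
- cup_c (a point): bystander, to be left alone: unglazed cup 76 mm across, 85 mm tall; origin half-way up on its axis
Not all that is in view belongs to the job. Leave any blue look-alike of the part that bears prop_a_c alone.

How it is judged:
By the outcome, as a careful person would: the job done as asked, in the order asked, and still so for the second after the job is handed in, with the robot touching nothing.
It also fails if it takes over 72 s, if anything falls off the work surface, if the arm or the gripper's body presses on something with over 40 N, if the wrist force passes 120 N, or if a joint passes its speed limit or range.

## Working session

There is one attempt and no reset: what is moved stays moved. The work goes in short steps, Python scripts to look and compute and a tool call to move; the robot and the scene stay as the last step left them, time stands still between calls to the robot, and variables do not carry over. Pictures are saved under pics/ and viewed, and the job is handed in when it is done.

Besides the shell and the picture viewer there is one more tool, called in YAML: its name, and indented under it one key for each argument. drive_tool: Moves the arm, as the interface text tells. Its arguments: {"type":"object","properties":{"commands":{"type":"array"},"jaw":{"type":"number"},"newtons":{"type":"number"}},"required":["commands"]}

```bash
mkdir -p pics
cat > h.py <<'E'
import numpy as np, cv2
from scipy.spatial.transform import Rotation as R
from station import manip
def cam(n):
    c=manip.camera_info(n); q=np.array(c["orientation"],float)
    M=q if q.shape==(3,3) else (R.from_rotvec(q).as_matrix() if q.size==3 else R.from_quat(q).as_matrix())
    return np.array(c["K"]),np.array(c["position"]),M,c
def cloud(n,d):
    K,p,M,c=cam(n)
    v,u=np.mgrid[0:400,0:640]
    pts=np.stack([(u-K[0,2])/K[0,0]*d,-(v-K[1,2])/K[1,1]*d,-d],-1)
    return pts@M.T+p
def snap(n,tag):
    im,d=manip.snapshot(n); np.savez(f'pics/{tag}.npz',im=im,d=d)
    cv2.imwrite(f'pics/{tag}.png',im[:,:,::-1]); return im,d
E
python3 - <<'E'
from h import *
for n in("top","side"):
    print(manip.camera_info(n)); im,d=snap(n,n+"0")
print(manip.get_state())
print([a for a in dir(manip) if a[0]!='_'], manip.pinch_z)
E
```

```text
{'K': array([[414.23631372,   0.        , 317.46253419],
       [  0.        , 414.23631372, 193.43361763],
       [  0.        ,   0.        ,   1.        ]]), 'position': array([0.41357881, 0.05723446, 1.24706148]), 'orientation': array([ 0.10097206, -0.08619829, -1.59237318])}
{'K': array([[444.09410485,   0.        , 320.18422349],
       [  0.        , 444.09410485, 201.63271869],
       [  0.        ,   0.        ,   1.        ]]), 'position': array([-0.2178437 , -0.80323214,  0.98155908]), 'orientation': array([ 0.88726916, -0.3339028 , -0.6973161 ])}
{'clock': 0.1, 'joint_pos': array([ 1.18998758e+00,  3.42687511e-01,  1.52492472e+00,  4.42671879e-06,
        1.27541832e+00, -1.46024138e-01]), 'joint_vel': array([-0.00263888, -0.00224844, -0.00362061, -0.00143274,  0.00177955,
       -0.0007891 ]), 'joint_torque': array([ 2.60886060e-03, -4.34447300e+01, -2.46494186e+01, -2.18876676e-05,
        4.72208529e-03,  1.06588291e-05]), 'ee_pos': array([0.12198526, 0.51025742, 0.23067645]), 'tool_rot': array([ 0.18324186,  1.56330408, -0.18542508]), 'contact_force': array([-0.06697255, -0.19802789,  0.05445548]), 'ft_torque': array([ 0.01640943, -0.01731116,  0.01139029]), 'grip_width': 0.08512889520871487}
['MotionError', 'camera_info', 'finish_job', 'get_state', 'pinch_z', 'snapshot'] 0.0187
```

View pics/top0.png

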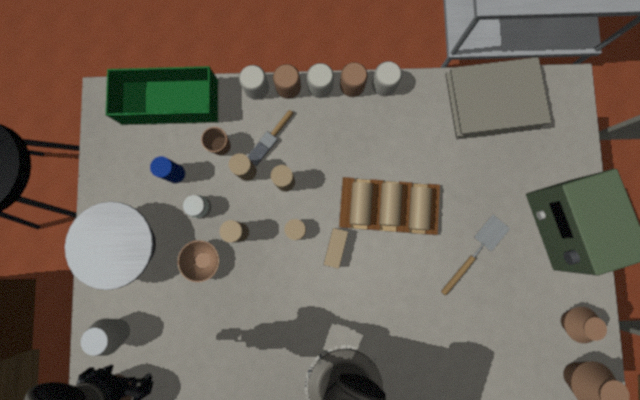

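View pics/side0.png

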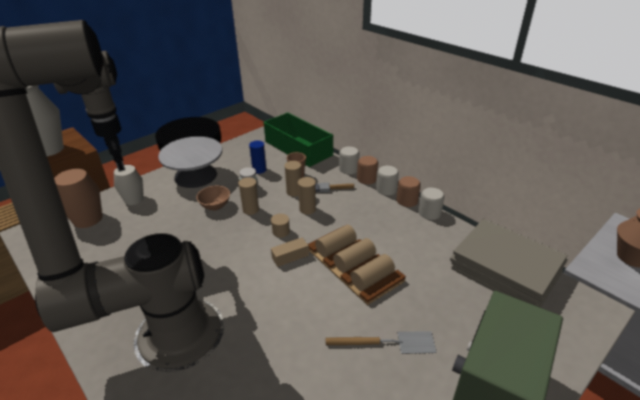

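Candidates for a prop (top view): buff standing at (241,166), (283,178) and (231,231). Not props: the squat block at (296,229), the blue look-alike at (168,170), the jar at (197,205), and the lying post at (336,248). I'll measure heights and take a close crop.

```bash
cat > meas.py <<'E'
from h import *
def load(tag): z=np.load(f'pics/{tag}.npz'); return z['im'],z['d']
def topfit(P,u,v,zlo,zhi,r=25):
    m=np.zeros(P.shape[:2],bool); m[max(0,v-r):v+r,max(0,u-r):u+r]=1
    m&=(P[...,2]>zlo)&(P[...,2]<zhi)
    n,l,s,c=cv2.connectedComponentsWithStats(m.astype(np.uint8))
    k=1+np.argmax(s[1:,4]); q=P[l==k]
    (cx,cy),rad=cv2.minEnclosingCircle(q[:,:2].astype(np.float32))
    return q.mean(0).round(4),round(cx,4),round(cy,4),round(rad,4),len(q)
E
python3 - <<'E'
from meas import *
im,d=load('top0'); P=cloud('top',d)
print('table',np.median(P[280:300,260:300,2]),P[300,260],P[120,480], P[150,560])
for n,u,v in(('p1',241,166),('p2',283,178),('p3',231,231),('sq',296,229),('blue',168,170),('pot',197,205)):
    z=np.percentile(P[v-12:v+12,u-12:u+12,2],90)
    print(n,z,topfit(P,u,v,z-.012,z+.012,20))
# base row: rows of heights above table
m=(P[...,2]>.06)&(P[...,2]<.08); m[:, :345]=0;m[:,440:]=0;m[:175]=0;m[235:]=0
n,l,s,c=cv2.connectedComponentsWithStats(m.astype(np.uint8))
for k in range(1,n):
    if s[k,4]>100:
        q=P[l==k]; print(s[k],q.mean(0),cv2.minAreaRect((q[:,:2]*1000).astype(np.float32)))
m=(P[...,2]>.009)&(P[...,2]<.08); m[:, :338]=0;m[:,445:]=0;m[:172]=0;m[240:]=0
n,l,s,c=cv2.connectedComponentsWithStats(m.astype(np.uint8))
for k in range(1,n):
    if s[k,4]>100:
        q=P[l==k]; print(s[k],q.mean(0),cv2.minAreaRect((q[:,:2]*1000).astype(np.float32)))
a=cv2.resize(im[120:280,140:460,::-1],None,fx=2.5,fy=2.5,interpolation=2)
cv2.imwrite('pics/crop0.png',np.clip(a*1.6,0,255))
E
```

```text
table 0.000741400812179549 [0.25080783 0.24345847 0.00189804] [ 0.755422   -0.40793256  0.07850727] [ 0.67662047 -0.67182421  0.00643338]
p1 0.12290881524964126 (array([0.6353, 0.2808, 0.1209]), 0.6357, 0.2816, 0.0306, 378)
p2 0.12324372737287315 (array([0.6003, 0.1646, 0.121 ]), 0.6005, 0.1648, 0.0303, 377)
p3 0.12328363435947476 (array([0.4518, 0.3051, 0.1209]), 0.4516, 0.3053, 0.0303, 392)
sq 0.05839064489355317 (array([0.4546, 0.1351, 0.056 ]), 0.4545, 0.1355, 0.0302, 346)
blue 0.12310282859402988 (array([0.6333, 0.4983, 0.1209]), 0.6335, 0.4996, 0.0312, 393)
pot 0.0782002701400184 (array([0.5289, 0.4205, 0.0758]), 0.5284, 0.4216, 0.0305, 351)
[351 182  21  43 715] [ 0.5242768  -0.05803167  0.06914742] ((524.500244140625, -57.84120559692383), (51.36101150512695, 120.05841064453125), 84.4300537109375)
[382 183  20  43 722] [ 0.51993031 -0.14317588  0.06896465] ((520.2593994140625, -143.7576446533203), (51.94805908203125, 120.31295013427734), 83.3840103149414)
[412 187  19  43 702] [ 0.50619614 -0.22759044  0.06909678] ((506.4609680175781, -228.25538635253906), (51.831443786621094, 119.508056640625), 83.9231948852539)
[ 339  177  101   58 4912] [ 0.51600349 -0.14063157  0.04623481] ((519.3485107421875, -144.36082458496094), (289.6111755371094, 150.6594696044922), 84.02023315429688)[ WARN:0@1.279] global loadsave.cpp:1063 imwrite_ Unsupported depth image for selected encoder is fallbacked to CV_8U.
```

View pics/crop0.png

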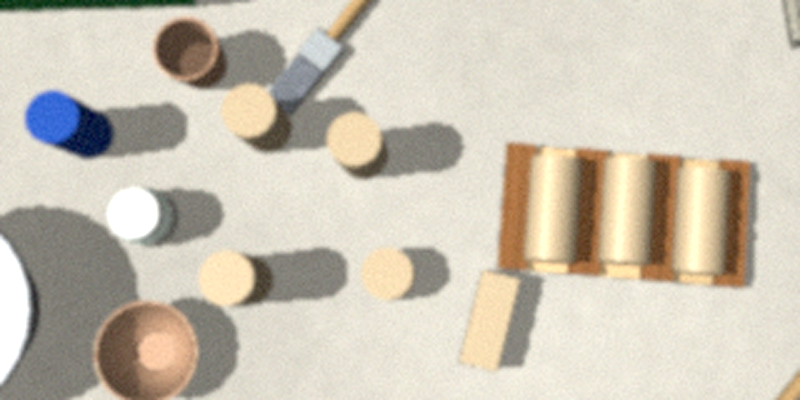

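Run:
```python
from h import *
s=manip.get_state(); M=R.from_rotvec(s['tool_rot']).as_matrix(); print(M.round(3), np.degrees(np.arctan2(M[1,1],M[0,1])))
```

```text
[[-0.001  0.233  0.973]
 [-0.001  0.973 -0.233]
 [-1.    -0.001 -0.   ]] 76.54776723381775
```

drive_tool:
  commands:
    - [[32,-23,0,0.02],[65,-47,0,0.04],[97,-70,0,0.06],[130,-94,0,0.08],[162,-117,0,0.1],[194,-140,0,0.12],[227,-164,0,0.13],[259,-187,0,0.13]]
  jaw: 1
  newtons: 25

```text
clock: 0.77
ee_pos: [0.3824, 0.322, 0.2311]
tool_rot: [0.082, 1.57, -0.082]
contact_force: [0.2, 0.4, 0.7]
grip_width: 0.0853
```

drive_tool:
  commands:
    - [[32,-23,0,0],[64,-46,0,0],[96,-69,0,0],[128,-92,0,0],[160,-115,0,0],[192,-139,0,0],[219.5,-159,0,0],[219.5,-159,0,0]]

```text
clock: 1.43
ee_pos: [0.6047, 0.1598, 0.2298]
tool_rot: [0.085, 1.568, -0.088]
contact_force: [-1.9, -0.6, -0.6]
grip_width: 0.085
```

drive_tool:
  commands:
    - [[0,0,-30,0],[0,0,-65,0],[0,0,-100,0],[0,0,-130,0],[0,0,-150,0],[0,0,-160,0],[0,0,-160,0],[0,0,-160,0]]

```text
clock: 2.1
ee_pos: [0.6008, 0.1648, 0.0717]
tool_rot: [0.082, 1.569, -0.082]
contact_force: [0.5, 0.4, -0.3]
grip_width: 0.0853
```

Run:
```python
from h import *
s=manip.get_state(); print(s['ee_pos'],s['contact_force']); im,d=snap('side','s1')
a=cv2.resize(im[130:290,220:420,::-1],None,fx=3.7,fy=3.7,interpolation=2)
cv2.imwrite('pics/s1c.png',np.clip(a*1.5,0,255).astype(np.uint8))
```

```text
[0.60081612 0.16479074 0.07169433] [ 0.4969892   0.41548142 -0.29611463]
```

View pics/s1c.png

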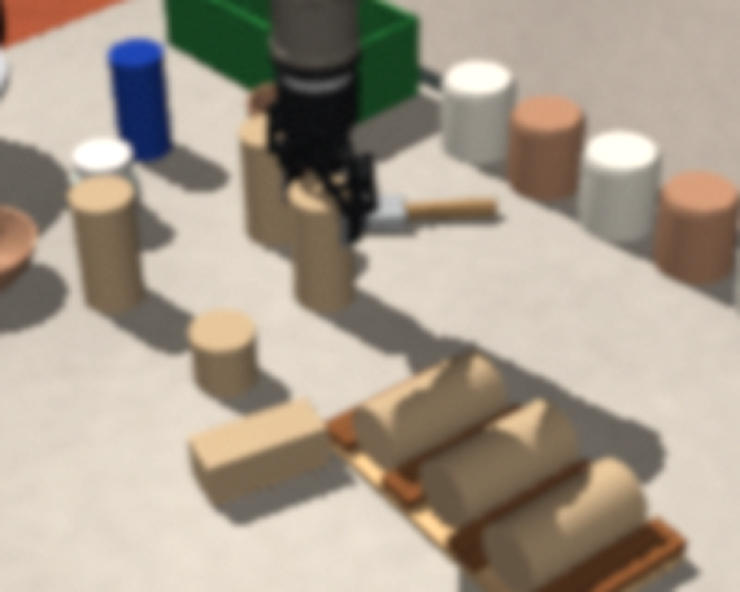

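The crop shows the fingers straddling p2 (about (320,240) in the crop), clear of its neighbours. Gripping.

drive_tool:
  commands:
    - [[0,0,0,0],[0,0,0,0],[0,0,0,0],[0,0,0,0],[0,0,0,0],[0,0,0,0],[0,0,0,0],[0,0,0,0]]
  jaw: -0.2
  newtons: 30

```text
clock: 2.82
ee_pos: [0.6015, 0.1645, 0.073]
tool_rot: [0.083, 1.566, -0.082]
contact_force: [-0.7, -0.9, 7.1]
grip_width: 0.0596
```

drive_tool:
  commands:
    - [[0,0,5,0],[0,0,15,0],[-10,-12,20,0],[-30,-37,20,0],[-50,-62,20,0],[-70,-87,20,0],[-80.5,-100,20,0],[-80.5,-100,20,0]]

```text
clock: 3.48
ee_pos: [0.5175, 0.0625, 0.0916]
tool_rot: [0.083, 1.572, -0.085]
contact_force: [-0.7, 0.3, -4.4]
grip_width: 0.0592
```

drive_tool:
  commands:
    - [[0,0,-15,0],[0,0,-22,0],[8.2,-0.9,-21,0],[16.5,-1.7,-19,0],[25,-2.6,-18.5,0],[33.4,-3.5,-18.5,0],[41.9,-4.4,-19,0],[41.9,-4.4,-19,0]]
  newtons: 20

```text
clock: 4.15
ee_pos: [0.5639, 0.0602, 0.0719]
tool_rot: [0.082, 1.568, -0.082]
contact_force: [0.1, 0.4, -3.9]
grip_width: 0.0591
```

```bash
cat >> h.py <<'E'
def zoom(tag,im,u0,v0,u1,v1,f):
    a=cv2.resize(im[v0:v1,u0:u1,::-1],None,fx=f,fy=f,interpolation=2)
    cv2.imwrite(f'pics/{tag}c.png',np.clip(a*1.5,0,255).astype(np.uint8))
E
python3 - <<'E'
from h import *
s=manip.get_state(); print(s['ee_pos'],s['contact_force']); im,d=snap('side','s2')
zoom('s2',im,220,130,420,290,3.7)
E
```

```text
[0.56394334 0.06017989 0.07191854] [ 0.13556625  0.38101497 -3.86440095]
```

View pics/s2c.png

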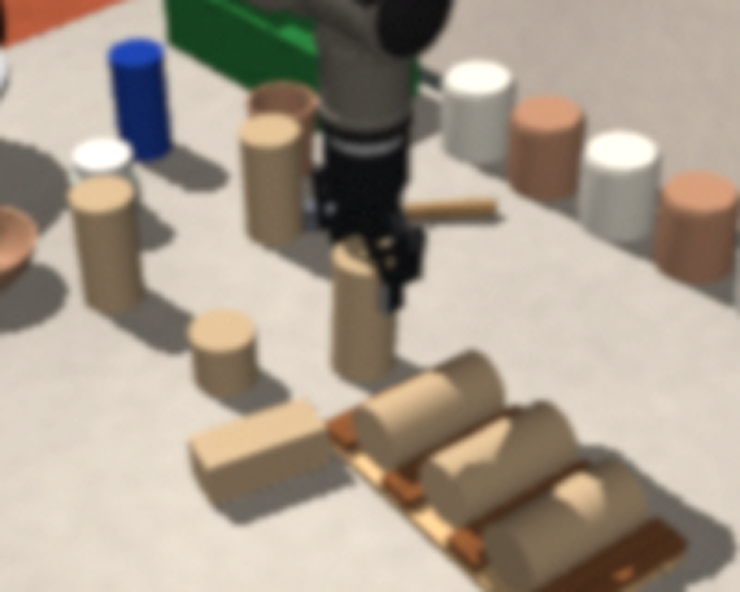

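drive_tool:
  commands:
    - [[0,0,-2,0],[0,0,-4,0],[0,0,-5,0],[0,0,-5,0],[0,0,-5,0],[0,0,-5,0],[0,0,-5,0],[0,0,-5,0]]

```text
clock: 4.87
ee_pos: [0.563, 0.0602, 0.0715]
tool_rot: [0.082, 1.565, -0.082]
contact_force: [-8.0, -0.7, 25.4]
grip_width: 0.0595
```

drive_tool:
  commands:
    - [[4.1,-0.4,1,0],[8.2,-0.9,2,0],[12.4,-1.3,3,0],[16.5,-1.7,4,0],[20.7,-2.2,4.5,0],[25,-2.6,5,0],[29.2,-3,5,0],[33.4,-3.5,5,0]]

```text
clock: 5.53
ee_pos: [0.5954, 0.0568, 0.0723]
tool_rot: [0.082, 1.57, -0.082]
contact_force: [-3.7, -0.3, 2.9]
grip_width: 0.0594
```

Run:
```python
from h import *
s=manip.get_state(); print(s['ee_pos'],s['contact_force']); im,d=snap('side','s3')
zoom('s3',im,270,150,390,250,6)
```

```text
[0.59535318 0.05680378 0.07227254] [-3.73128972 -0.3266409   2.9453878 ]
```

View pics/s3c.png

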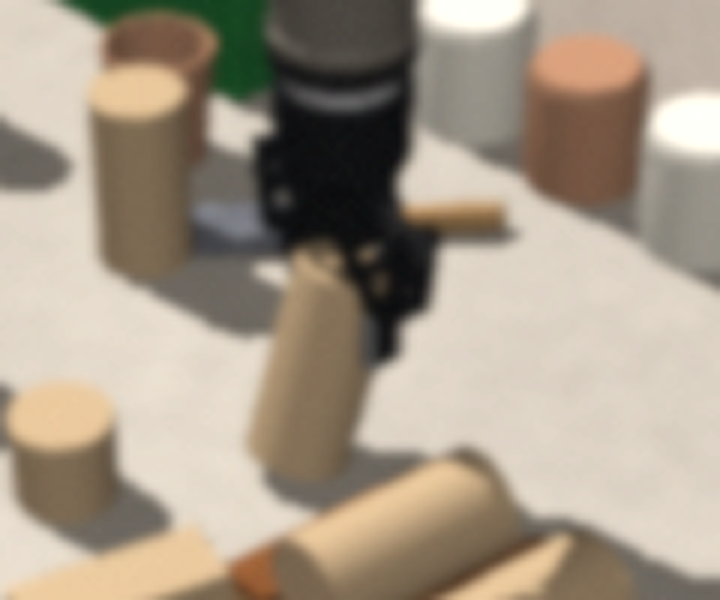

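drive_tool:
  commands:
    - [[4,-0.4,-3,0],[8.4,-0.9,-4,0],[16.8,-1.8,-5.5,0],[25,-2.6,-8,0],[33,-3.5,-10.5,0],[40.8,-4.3,-14,0],[48,-5,-18,0],[55,-5.8,-23,0]]

```text
clock: 6.25
ee_pos: [0.6515, 0.0508, 0.0489]
tool_rot: [0.082, 1.568, -0.082]
contact_force: [0.5, 0.6, 1.3]
grip_width: 0.0593
```

Run:
```python
from h import *
s=manip.get_state(); print(s['ee_pos'],s['contact_force']); im,d=snap('side','s4')
zoom('s4',im,270,150,390,250,6)
```

```text
[0.65149601 0.05080938 0.04891988] [0.5256855  0.64464425 1.26866604]
```

View pics/s4c.png

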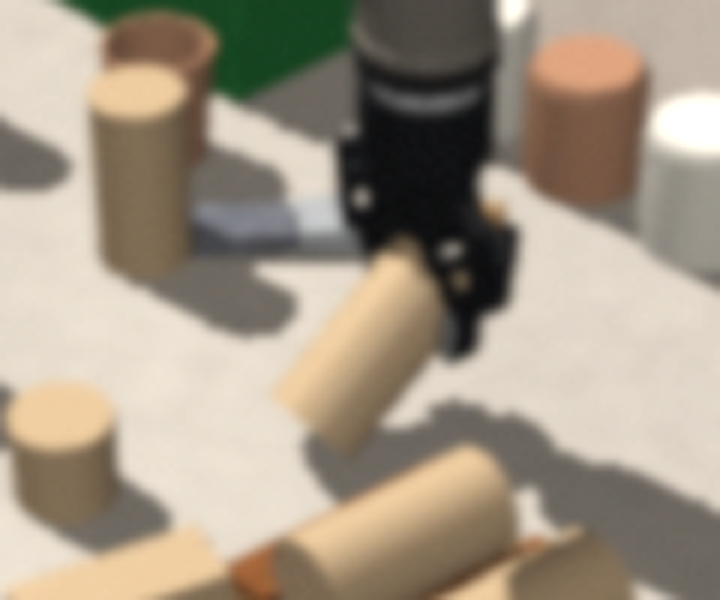

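drive_tool:
  commands:
    - [[6,-0.6,-5,0],[12,-1.3,-11,0],[18,-1.9,-17,0],[23,-2.4,-23,0],[27,-2.8,-29,0],[31,-3.2,-34,0],[34,-3.6,-38,0],[34,-3.6,-38,0]]

```text
clock: 6.97
ee_pos: [0.6841, 0.0472, 0.0096]
tool_rot: [0.082, 1.571, -0.082]
contact_force: [-2.1, 0.7, -0.7]
grip_width: 0.0592
```

Run:
```python
from h import *
s=manip.get_state(); print(s['ee_pos'],s['contact_force']); im,d=snap('side','s5')
zoom('s5',im,270,150,390,250,6)
```

```text
[0.6840552  0.04724537 0.00963027] [-2.12052377  0.66528308 -0.74001423]
```

View pics/s5c.png

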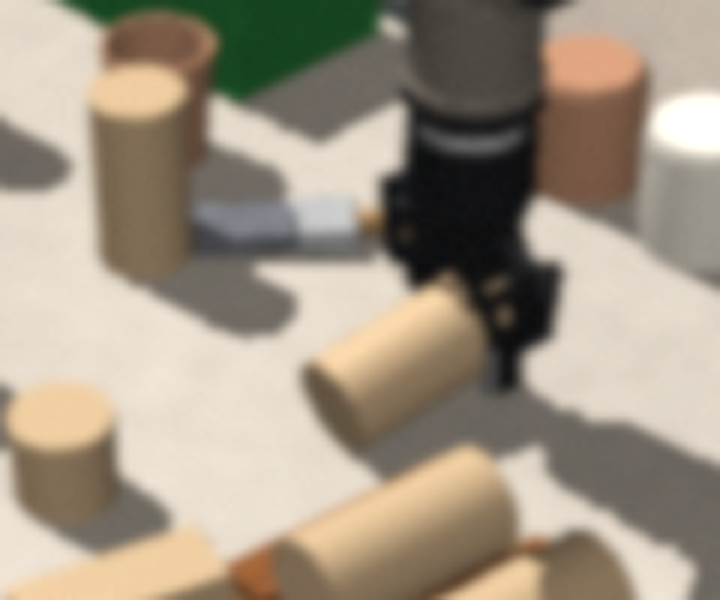

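drive_tool:
  commands:
    - [[1,0,-1,0],[2,0,-2,0],[2,0,-4,0],[2,0,-5,0],[2,0,-5,0],[2,0,-5,0],[2,0,-5,0],[2,0,-5,0]]

```text
clock: 7.68
ee_pos: [0.6873, 0.0472, 0.007]
tool_rot: [0.082, 1.567, -0.082]
contact_force: [4.7, -0.3, 1.8]
grip_width: 0.0593
```

Run:
```python
from h import *
s=manip.get_state(); print(s['ee_pos'],s['contact_force']); im,d=snap('side','s6')
P=cloud('side',d)
m=np.zeros(d.shape,bool); m[195:225,318:350]=1
m&=(P[...,2]>.02)&(P[...,2]<.09)
q=P[m]; u=np.array([.9945,-.1045]); s_=q[:,:2]@u; t=q[:,:2]@np.array([.1045,.9945])
for a in np.arange(s_.min(),s_.max(),.01):
    k=(s_>=a)&(s_<a+.01)
    if k.sum()>5: print(round(a,3),k.sum(),q[k,2].max().round(4), t[k][np.argmax(q[k,2])].round(4))
zoom('s6',im,270,150,390,250,6)
```

```text
[0.68733268 0.04723759 0.00703195] [ 4.65157459 -0.32584175  1.78469903]
0.574 101 0.0671 0.0133
0.584 47 0.0694 0.0093
0.594 51 0.0676 0.1108
0.604 39 0.0699 0.1087
0.614 45 0.0673 0.1136
0.624 47 0.069 0.1209
0.634 45 0.0735 0.1123
0.644 46 0.0708 0.124
0.654 46 0.0889 0.0952
0.664 31 0.0878 0.1138
0.674 7 0.066 0.1341
```

View pics/s6c.png

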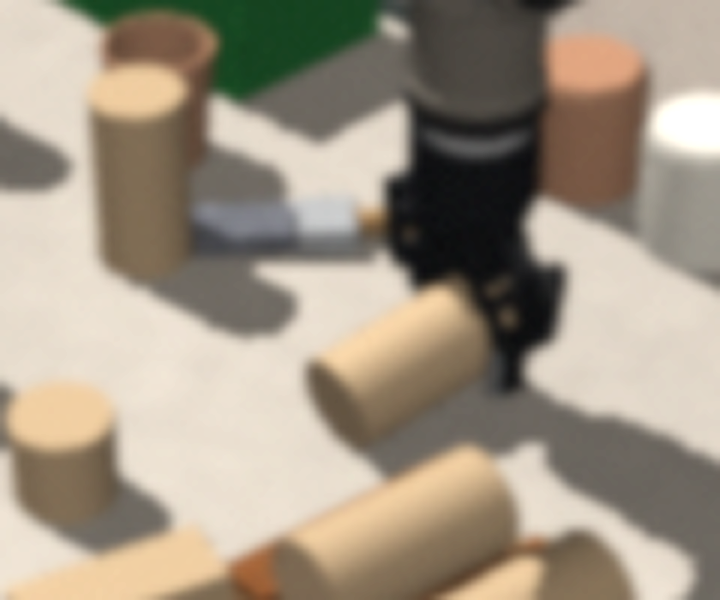

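drive_tool:
  commands:
    - [[0,0,-2,0],[0,0,-4,0],[0,0,-6,0],[0,0,-6,0],[0,0,-6,0],[0,0,-6,0],[0,0,-6,0],[0,0,-6,0]]

```text
clock: 8.4
ee_pos: [0.6859, 0.0473, -0.0]
tool_rot: [0.082, 1.571, -0.082]
contact_force: [0.3, -0.1, 0.1]
grip_width: 0.0595
```

drive_tool:
  commands:
    - [[0,0,0,0],[0,0,0,0],[0,0,0,0],[0,0,-2,0],[0,0,-4,0],[0,0,-5,0],[0,0,-5,0],[0,0,-5,0]]
  jaw: 0.5

```text
clock: 9.07
ee_pos: [0.6863, 0.0473, -0.0049]
tool_rot: [0.082, 1.57, -0.082]
contact_force: [0.6, 0.1, 0.0]
grip_width: 0.0642
```

Run:
```python
from h import *
s=manip.get_state(); print(s['ee_pos'],s['contact_force']); im,d=snap('side','s7')
zoom('s7',im,270,150,390,250,6)
```

```text
[ 0.68631249  0.04730744 -0.00487867] [0.59323057 0.1033241  0.0074963 ]
```

View pics/s7c.png

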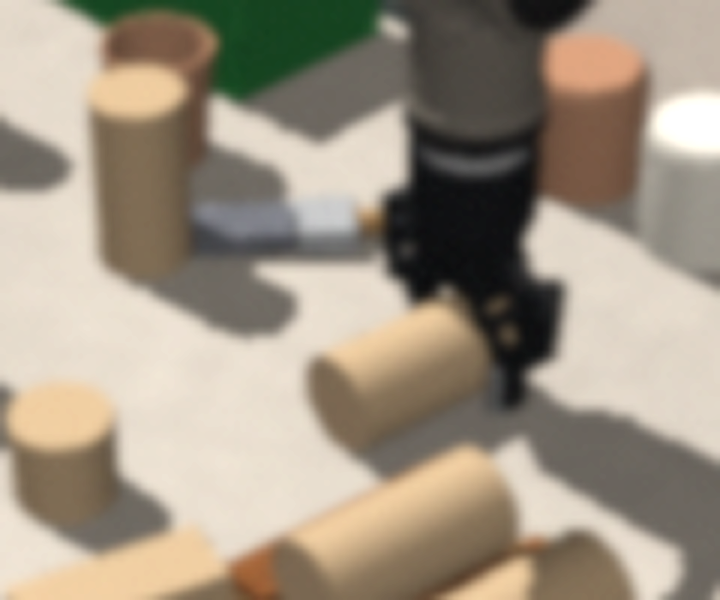

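```bash
cat >> h.py <<'E'
def ray(n,u,v,z):
    K,p,M,c=cam(n); r=M@np.array([(u-K[0,2])/K[0,0],-(v-K[1,2])/K[1,1],-1]); return p+r*(z-p[2])/r[2]
U=np.array([.9945,-.1045]); V=np.array([.1045,.9945])
E
python3 - <<'E'
from h import *
e=ray('side',270+337/6,150+403/6,.03); print(e,e[:2]@U,e[:2]@V)
s=manip.get_state()['ee_pos'][:2]; print(s@U,s@V)
# check w/ base0 left end, crop (312,580)?
E
```

```text
[0.58877711 0.05742399 0.03      ] 0.5795380247849238 0.11863536291508697
0.6776959035916097 0.11877398805413791
```

drive_tool:
  commands:
    - [[-5,0.5,5,0],[-15,1.6,14,0],[-25,2.6,22,0],[-34,3.6,22,0],[-37.8,4,22,0],[-37.8,4,22,0],[-37.8,4,22,0],[-37.8,4,22,0]]

```text
clock: 9.78
ee_pos: [0.649, 0.0512, 0.0173]
tool_rot: [0.082, 1.569, -0.082]
contact_force: [0.2, 0.4, -0.3]
grip_width: 0.0641
```

drive_tool:
  commands:
    - [[0,0,0,0],[0,0,0,0],[0,0,0,0],[0,0,0,0],[0,0,2,0],[0,0,10,0],[0,0,30,0],[0,0,60,0]]
  jaw: -0.2
  newtons: 60

```text
clock: 10.45
ee_pos: [0.646, 0.0514, 0.0743]
tool_rot: [0.082, 1.578, -0.082]
contact_force: [0.2, 0.1, -4.5]
grip_width: 0.0578
```

Run:
```python
from h import *
s=manip.get_state(); print(s['ee_pos'],s['contact_force'],s['grip_width']); im,d=snap('side','s8')
zoom('s8',im,270,130,390,230,6)
```

```text
[0.64597386 0.0513638  0.07429632] [ 0.15378457  0.06394051 -4.50061771] 0.05782223597246236
```

View pics/s8c.png

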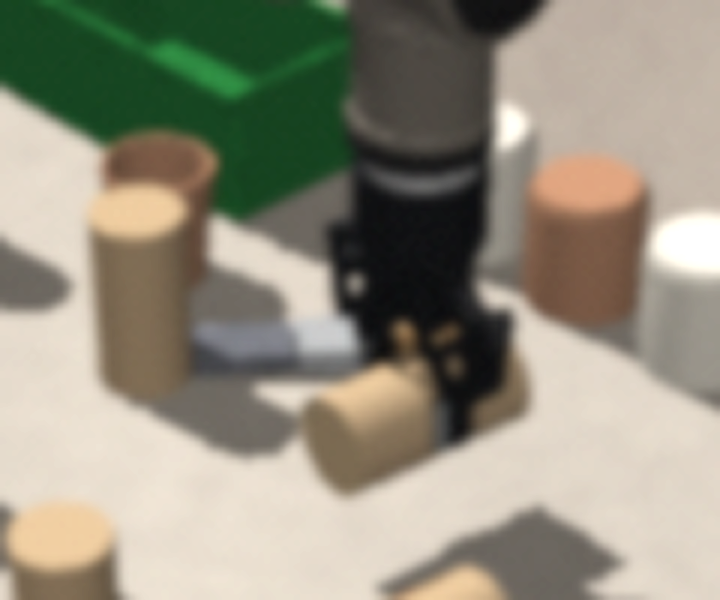

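drive_tool:
  commands:
    - [[0,0,25,0],[-20,-24,40,0],[-45,-54,40,0],[-70,-84,40,0],[-95,-114,40,0],[-115,-138,40,0],[-126.5,-152,40,0],[-126.5,-152,40,0]]

```text
clock: 11.17
ee_pos: [0.5196, -0.1033, 0.1172]
tool_rot: [0.085, 1.571, -0.085]
contact_force: [-0.0, -0.1, -3.8]
grip_width: 0.0583
```

drive_tool:
  commands:
    - [[0,0,0,0],[0,0,0,0],[0,0,0,0],[0,0,0,0],[0,0,0,0],[0,0,0,0],[0,0,0,0],[0,0,0,0]]

```text
clock: 11.83
ee_pos: [0.5222, -0.1005, 0.1173]
tool_rot: [0.082, 1.569, -0.082]
contact_force: [0.8, -0.3, -3.3]
grip_width: 0.0581
```

Run:
```python
from h import *
s=manip.get_state(); print(s['ee_pos'],s['contact_force'],s['grip_width']); im,d=snap('side','s9')
zoom('s9',im,290,170,430,290,5)
im,d=snap('top','t9'); zoom('t9',im,330,150,450,250,6)
```

```text
[ 0.52221163 -0.10046368  0.11726672] [ 0.76839238 -0.3137278  -3.34107609] 0.05814361286322143
```

View pics/s9c.png

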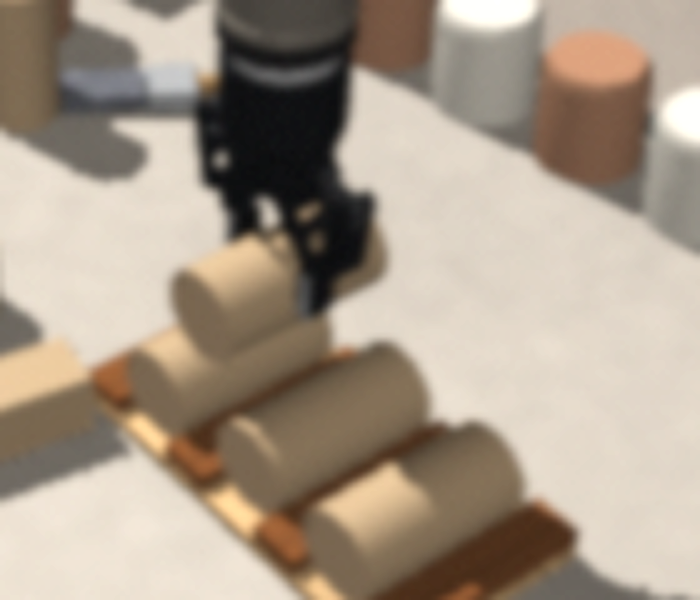

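View pics/t9c.png

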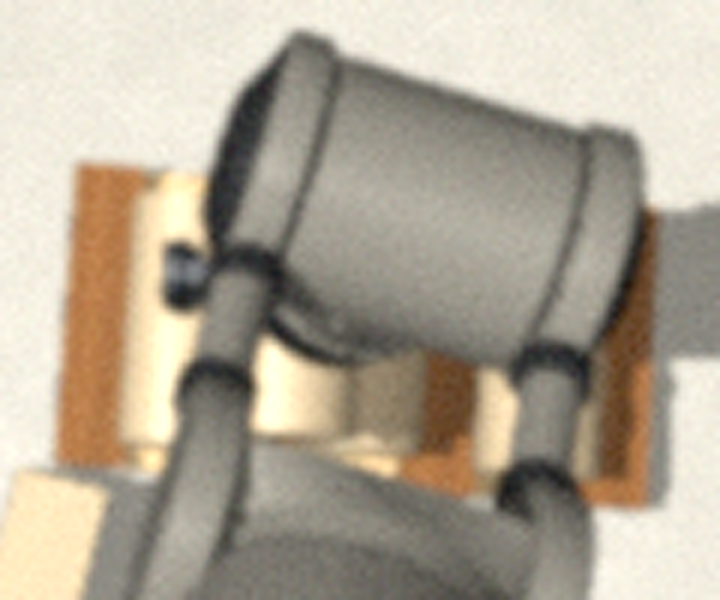

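Run:
```python
from h import *
for n,a,b,z in(('held',203,310,.131),('b0',163,395,.042),('b1',248,468,.042),('b2',343,548,.042)):
    e=ray('side',290+a/5,170+b/5,z); print(n,e[:2]@U,e[:2]@V)
print(np.array([.5244,-.0579])@U-.06,np.array([.5202,-.1436])@U-.06,np.array([.5064,-.228])@U-.06, np.array([.5222,-.1005])@U-.06)
```

```text
held 0.4722856261857693 -0.04392794683876322
b0 0.46690771085678023 -0.010735941630949881
b1 0.46884307982879353 -0.09203541096860654
b2 0.471639449868848 -0.1750242957005104
0.46756634999999996 0.4723451 0.46744080000000005 0.4698301500000001
```

drive_tool:
  commands:
    - [[-1.5,0,-12,0],[-1.5,0,-24,0],[-1.5,0,-34,0],[-1.5,0,-39,0],[-1.5,0,-42,0],[-1.5,0,-43.5,0],[-1.5,0,-45,0],[-1.5,0,-46,0]]

```text
clock: 12.6
ee_pos: [0.5209, -0.1019, 0.073]
tool_rot: [0.08, 1.568, -0.084]
contact_force: [-8.6, -6.2, 14.3]
grip_width: 0.0579
```

drive_tool:
  commands:
    - [[0,0,1,0],[0,0,1.5,0],[0,0,1.5,0],[0,0,1.5,0],[0,0,1.5,0],[0,0,1.5,0],[0,0,1.5,0],[0,0,1.5,0]]
  newtons: 25

```text
clock: 13.27
ee_pos: [0.5211, -0.101, 0.0733]
tool_rot: [0.082, 1.568, -0.083]
contact_force: [-0.6, -3.3, 3.0]
grip_width: 0.058
```

Run:
```python
from h import *
s=manip.get_state(); print(s['ee_pos'],s['contact_force'],s['grip_width']); im,d=snap('side','s10')
zoom('s10',im,290,170,430,290,5)
```

```text
[ 0.52113491 -0.101024    0.0732945 ] [-0.5930734  -3.26745836  3.03594361] 0.05800392479936531
```

View pics/s10c.png

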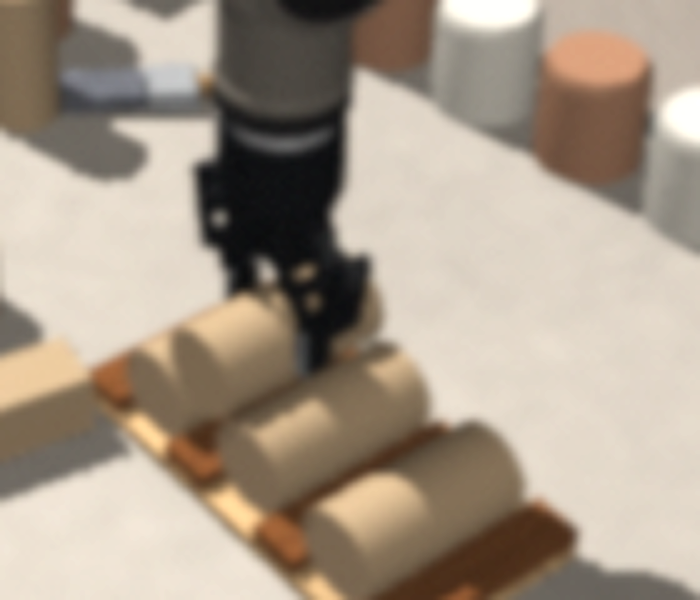

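drive_tool:
  commands:
    - [[0,0,0,0],[0,0,0,0],[0,0,0,0],[0,0,0,0],[0,0,6,0],[0,0,25,0],[0,0,60,0],[0,0,100,0]]
  jaw: 0.6

```text
clock: 13.98
ee_pos: [0.5193, -0.1001, 0.1726]
tool_rot: [0.084, 1.574, -0.081]
contact_force: [0.6, -0.6, -0.6]
grip_width: 0.0683
```

drive_tool:
  commands:
    - [[8,30,10,0],[18,70,10,0],[28,110,10,0],[39,150,10,0],[50,190,10,0],[60,230,10,0],[70,270,10,0],[80,305,10,0]]
  jaw: 1

```text
clock: 14.65
ee_pos: [0.6005, 0.2072, 0.1833]
tool_rot: [0.082, 1.569, -0.081]
contact_force: [1.7, -0.3, 0.5]
grip_width: 0.0858
```

Run:
```python
from h import *
s=manip.get_state(); print(s['ee_pos'],s['contact_force'],s['grip_width']); im,d=snap('side','s11')
zoom('s11',im,290,170,430,290,5)
im,d=snap('top','t11'); zoom('t11',im,330,150,450,250,6)
P=cloud('top',d)
def rows(zlo,zhi):
    m=(P[...,2]>zlo)&(P[...,2]<zhi); m[:,:335]=0;m[:,445:]=0;m[:160]=0;m[245:]=0
    n,l,st,c=cv2.connectedComponentsWithStats(m.astype(np.uint8))
    for k in range(1,n):
        if st[k,4]>100:
            q=P[l==k]; r=cv2.minAreaRect((q[:,:2]*1000).astype(np.float32)); c=np.array(r[0])/1000; print(st[k],q[:,2].max(),r,'s,t',c@U,c@V)
rows(.103,.13); rows(.06,.08)
```

```text
[0.60046659 0.20718664 0.18326238] [ 1.72227012 -0.25542103  0.45863857] 0.08577964121941818
[369 180  20  44 728] 0.11852726135594782 ((523.2570190429688, -102.46281433105469), (50.620845794677734, 120.38178253173828), 83.64859008789062) s,t 0.5310864695358276 -0.047218910362243655
[351 182  18  43 588] 0.0796559586715333 ((524.7200317382812, -53.056243896484375), (48.257625579833984, 121.59455108642578), 88.10324096679688) s,t 0.5273784490509034 0.002068808761596673
[387 183  15  43 495] 0.07914720894983907 ((519.1513061523438, -153.00775146484375), (37.399078369140625, 119.77700805664062), 83.65626525878906) s,t 0.532285283996582 -0.09791489733886719
[411 187  21  43 710] 0.07839496372971988 ((506.66815185546875, -228.28317260742188), (52.70758819580078, 119.9706039428711), 83.99742126464844) s,t 0.5277370685577394 -0.17408079328918458
```

View pics/s11c.png

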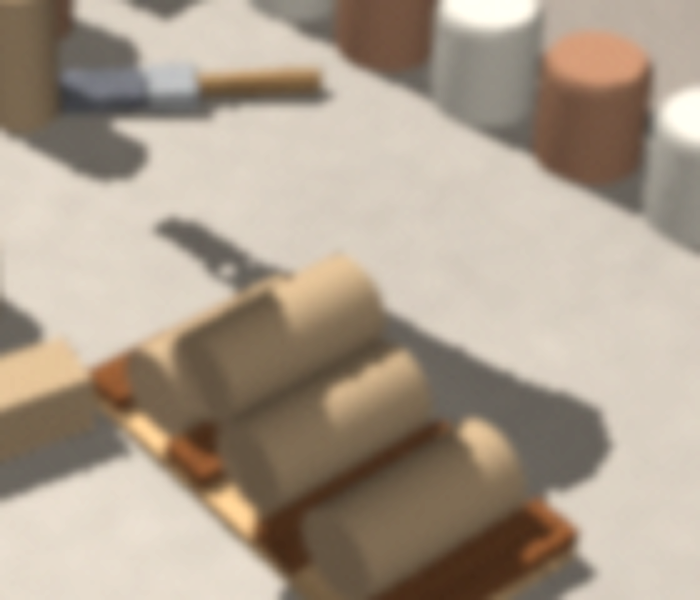

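View pics/t11c.png

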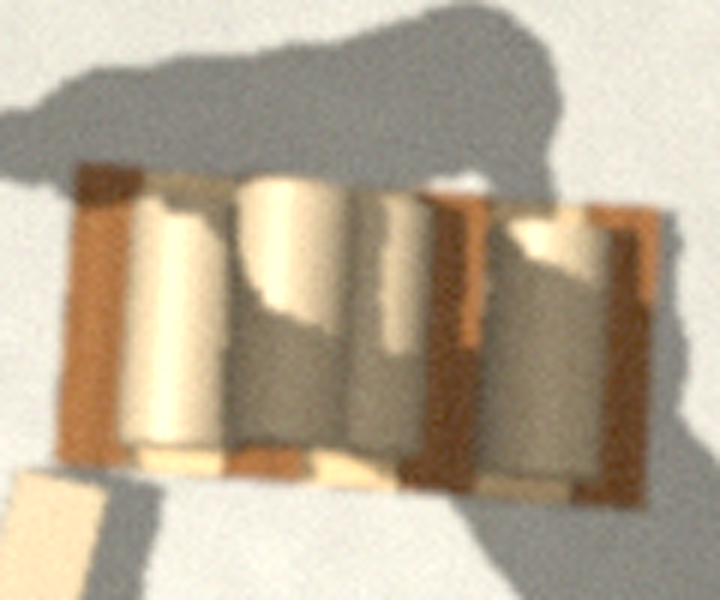

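drive_tool:
  commands:
    - [[18,38,0,0],[35.2,77,0,0],[35.2,77,-20,0],[35.2,77,-55,0],[35.2,77,-85,0],[35.2,77,-103,0],[35.2,77,-110.5,0],[35.2,77,-110.5,0]]

```text
clock: 15.42
ee_pos: [0.6348, 0.2805, 0.0703]
tool_rot: [0.082, 1.573, -0.084]
contact_force: [-0.2, -0.1, 0.9]
grip_width: 0.0854
```

drive_tool:
  commands:
    - [[0,0,0,0],[0,0,0,0],[0,0,0,0],[0,0,0,0],[0,0,0,0],[0,0,0,0],[0,0,0,0],[0,0,0,0]]
  jaw: -0.2
  newtons: 30

```text
clock: 16.08
ee_pos: [0.6371, 0.2813, 0.0748]
tool_rot: [0.083, 1.565, -0.082]
contact_force: [-0.3, -2.0, 6.4]
grip_width: 0.0598
```

drive_tool:
  commands:
    - [[0,0,8,0],[-3,-10,18,0],[-15,-45,20,0],[-28,-83,20,0],[-40,-121,20,0],[-53,-159,20,0],[-65,-195,20,0],[-74,-221,20,0]]

```text
clock: 16.75
ee_pos: [0.5601, 0.0572, 0.0931]
tool_rot: [0.083, 1.57, -0.084]
contact_force: [0.7, -0.4, -2.9]
grip_width: 0.0593
```

drive_tool:
  commands:
    - [[0,0,0,0],[0,0,-10,0],[0,0,-17,0],[0,0,-20,0],[0,0,-22,0],[0,0,-24,0],[0,0,-26,0],[0,0,-26,0]]
  newtons: 20

```text
clock: 17.42
ee_pos: [0.5651, 0.0597, 0.0722]
tool_rot: [0.078, 1.559, -0.082]
contact_force: [-8.9, -7.3, 39.3]
grip_width: 0.0593
```

drive_tool:
  commands:
    - [[4.1,-0.4,1,0],[8.2,-0.9,2,0],[12.4,-1.3,3,0],[16.5,-1.7,4,0],[20.7,-2.2,4.5,0],[25,-2.6,5,0],[29.2,-3,5,0],[33.4,-3.5,5,0]]

```text
clock: 18.08
ee_pos: [0.5952, 0.0573, 0.0721]
tool_rot: [0.079, 1.57, -0.081]
contact_force: [-3.9, -3.3, 8.6]
grip_width: 0.0592
```

Run:
```python
from h import *
s=manip.get_state(); print(s['ee_pos'],s['contact_force']); im,d=snap('side','s12')
zoom('s12',im,270,150,390,250,6)
```

```text
[0.5952103  0.05729974 0.07208183] [-3.86701701 -3.30973627  8.58203827]
```

View pics/s12c.png

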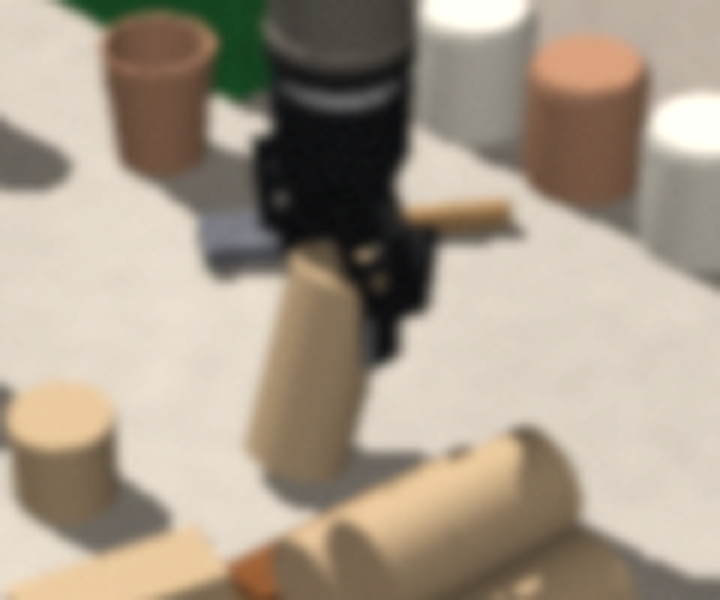

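Run:
```python
from h import *
a=np.load('pics/side0.npz')['im'];b=np.load('pics/s12.npz')['im'];c=np.load('pics/s3.npz')['im']
S=[cv2.resize(x[175:200,290:365,::-1],None,fx=9,fy=7,interpolation=2) for x in(a,c,b)]
cv2.imwrite('pics/cmp.png',np.clip(np.vstack(S)*1.5,0,255).astype(np.uint8))
```

```text
(no output)
```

View pics/cmp.png

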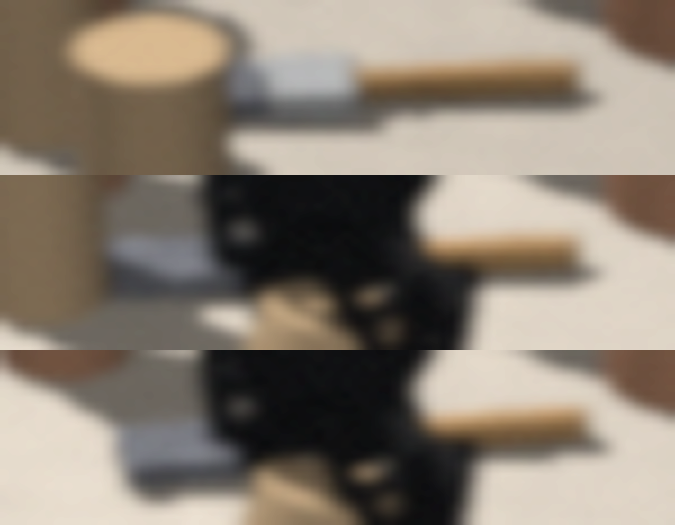

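drive_tool:
  commands:
    - [[4,-0.4,-3,0],[8.4,-0.9,-4,0],[16.8,-1.8,-5.5,0],[25,-2.6,-8,0],[33,-3.5,-10.5,0],[40.8,-4.3,-14,0],[48,-5,-18,0],[55,-5.8,-23,0]]

```text
clock: 18.8
ee_pos: [0.6512, 0.0516, 0.0481]
tool_rot: [0.082, 1.568, -0.081]
contact_force: [1.0, 0.5, 2.7]
grip_width: 0.0594
```

drive_tool:
  commands:
    - [[6,-0.6,-5,0],[12,-1.3,-11,0],[18,-1.9,-17,0],[23,-2.4,-23,0],[27,-2.8,-29,0],[31,-3.2,-34,0],[34,-3.6,-38,0],[34,-3.6,-38,0]]

```text
clock: 19.47
ee_pos: [0.6841, 0.0474, 0.0088]
tool_rot: [0.083, 1.571, -0.082]
contact_force: [-0.8, 0.9, -0.6]
grip_width: 0.0594
```

drive_tool:
  commands:
    - [[1,0,-2,0],[2,0,-3,0],[2,0,-5,0],[2,0,-7,0],[2,0,-9,0],[2,0,-10,0],[2,0,-10,0],[2,0,-10,0]]

```text
clock: 20.13
ee_pos: [0.6868, 0.0474, 0.0007]
tool_rot: [0.082, 1.568, -0.082]
contact_force: [2.7, 0.3, 1.5]
grip_width: 0.0596
```

Run:
```python
from h import *
s=manip.get_state(); print(s['ee_pos'],s['contact_force']); im,d=snap('side','s13')
zoom('s13',im,270,150,390,250,6)
```

```text
[0.68678811 0.04740041 0.00072896] [2.74816182 0.30985489 1.50241693]
```

View pics/s13c.png

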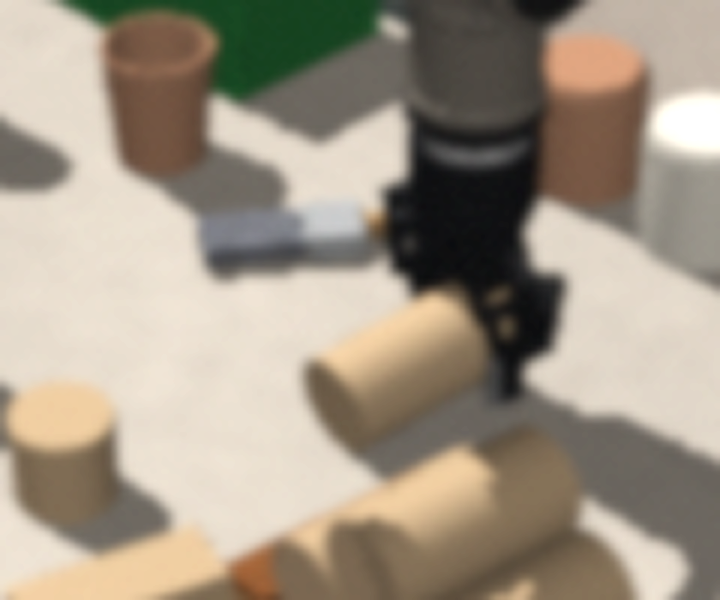

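drive_tool:
  commands:
    - [[0,0,-1,0],[0,0,-1,0],[0,0,-1,0],[-6,0.6,5,0],[-15,1.6,11,0],[-25,2.6,16,0],[-34,3.6,16,0],[-37.8,4,16,0]]
  jaw: 0.5

```text
clock: 20.85
ee_pos: [0.6471, 0.0517, 0.017]
tool_rot: [0.082, 1.57, -0.082]
contact_force: [0.1, 0.4, -0.5]
grip_width: 0.064
```

Run:
```python
from h import *
s=manip.get_state(); print(s['ee_pos'],s['contact_force'],s['grip_width']); im,d=snap('side','s14')
zoom('s14',im,270,150,390,250,6)
```

```text
[0.64705723 0.05170496 0.01695507] [ 0.05695396  0.40732223 -0.4560448 ] 0.06397314817037868
```

View pics/s14c.png

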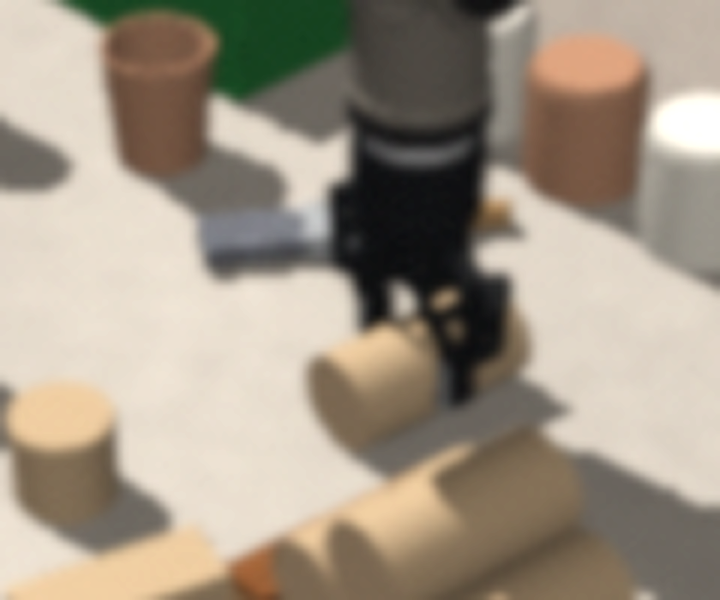

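drive_tool:
  commands:
    - [[0,0,0,0],[0,0,0,0],[0,0,0,0],[0,0,0,0],[0,0,2,0],[0,0,10,0],[0,0,30,0],[0,0,60,0]]
  jaw: -0.2
  newtons: 60

```text
clock: 21.57
ee_pos: [0.6464, 0.0513, 0.0738]
tool_rot: [0.082, 1.576, -0.083]
contact_force: [0.5, -0.3, -2.7]
grip_width: 0.058
```

drive_tool:
  commands:
    - [[-5,-9,35,0],[-22,-39,60,0],[-41,-72,70,0],[-60,-105,70,0],[-79,-138,70,0],[-98,-171,70,0],[-117,-204,70,0],[-136.4,-237.6,70,0]]

```text
clock: 22.23
ee_pos: [0.511, -0.1876, 0.1466]
tool_rot: [0.082, 1.569, -0.082]
contact_force: [0.3, -0.7, -1.8]
grip_width: 0.0578
```

drive_tool:
  commands:
    - [[0,0,0,0],[0,0,-5,0],[0,0,-20,0],[0,0,-35,0],[0,0,-47,0],[0,0,-53,0],[0,0,-55,0],[0,0,-55,0]]

```text
clock: 22.9
ee_pos: [0.5123, -0.1854, 0.0909]
tool_rot: [0.082, 1.57, -0.081]
contact_force: [0.7, 0.4, -3.5]
grip_width: 0.0581
```

Run:
```python
from h import *
s=manip.get_state(); print(s['ee_pos'],s['contact_force'],s['grip_width']); im,d=snap('side','s15')
zoom('s15',im,290,170,430,290,5)
for n,a,b,z in(('placed',205,370,.084),):
    e=ray('side',290+a/5,170+b/5,z); print(n,e[:2]@U,e[:2]@V)
```

```text
[ 0.51228372 -0.18542467  0.09088619] [ 0.70571683  0.36007306 -3.46294698] 0.058091271444978713
placed 0.47309674985510763 -0.044892492403498845
```

View pics/s15c.png

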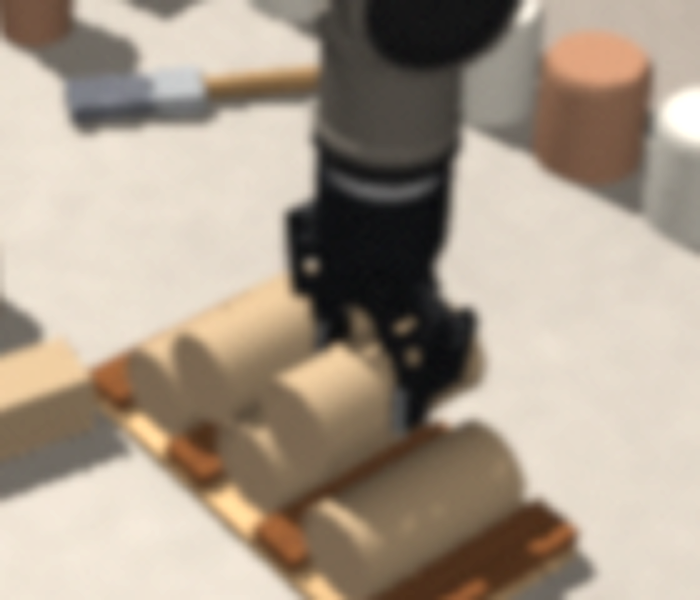

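Run:
```python
from h import *
for n,a,b,z in(('held',292,422,.103),):
    e=ray('side',290+a/5,170+b/5,z); print(n,e[:2]@U,e[:2]@V)
```

```text
held 0.47261590781291474 -0.1259827077836861
```

drive_tool:
  commands:
    - [[0,0,-5,0],[0,0,-10,0],[0,0,-14,0],[0,0,-16,0],[0,0,-17.5,0],[0,0,-18.5,0],[0,0,-19.5,0],[0,0,-20.5,0]]

```text
clock: 23.62
ee_pos: [0.5125, -0.1875, 0.0725]
tool_rot: [0.08, 1.567, -0.084]
contact_force: [-5.6, -5.0, 12.3]
grip_width: 0.0582
```

drive_tool:
  commands:
    - [[0,0,1,0],[0,0,1.5,0],[0,0,1.5,0],[0,0,1.5,0],[0,0,1.5,0],[0,0,1.5,0],[0,0,1.5,0],[0,0,1.5,0]]
  newtons: 25

```text
clock: 24.28
ee_pos: [0.5125, -0.1868, 0.0728]
tool_rot: [0.081, 1.568, -0.083]
contact_force: [-0.7, -5.2, 4.0]
grip_width: 0.0577
```

drive_tool:
  commands:
    - [[0,0,0,0],[0,0,0,0],[0,0,0,0],[0,0,0,0],[0,0,6,0],[0,0,25,0],[0,0,60,0],[0,0,100,0]]
  jaw: 0.6

```text
clock: 24.95
ee_pos: [0.5107, -0.1853, 0.172]
tool_rot: [0.084, 1.574, -0.08]
contact_force: [1.7, -0.3, 0.5]
grip_width: 0.0682
```

drive_tool:
  commands:
    - [[0,30,10,0],[0,70,10,0],[0,110,10,0],[0,150,10,0],[0,190,10,0],[0,230,10,0],[0,270,10,0],[0,310,10,0]]
  jaw: 1

```text
clock: 25.62
ee_pos: [0.5115, 0.1259, 0.1829]
tool_rot: [0.083, 1.569, -0.082]
contact_force: [-0.2, -0.4, 0.6]
grip_width: 0.0854
```

```bash
cat > rows.py <<'E'
from h import *
def rows(P,zlo,zhi):
    m=(P[...,2]>zlo)&(P[...,2]<zhi); m[:,:335]=0;m[:,445:]=0;m[:160]=0;m[245:]=0
    n,l,st,c=cv2.connectedComponentsWithStats(m.astype(np.uint8))
    for k in range(1,n):
        if st[k,4]>100:
            q=P[l==k]; r=cv2.minAreaRect((q[:,:2]*1000).astype(np.float32)); c=np.array(r[0])/1000; print(st[k],q[:,2].max(),r,'s,t',c@U,c@V)
E
python3 - <<'E'
from rows import *
s=manip.get_state(); print(s['ee_pos'],s['contact_force'],s['grip_width']); im,d=snap('side','s16')
zoom('s16',im,290,170,430,290,5)
im,d=snap('top','t16'); zoom('t16',im,200,110,450,260,3)
P=cloud('top',d)
rows(P,.103,.13); rows(P,.06,.08)
from meas import topfit
print(topfit(P,231,231,.105,.13,20),topfit(P,296,229,.045,.065,20))
E
```

```text
[0.51151107 0.1258896  0.18287047] [-0.17773193 -0.43895227  0.56510246] 0.08536856735414673
[368 180  21  44 725] 0.12023513993056567 ((523.25634765625, -101.31646728515625), (52.61238098144531, 119.68073272705078), 85.82463073730469) s,t 0.5309660085754394 -0.04607893838500978
[399 182  21  44 739] 0.1199562266539056 ((516.765380859375, -186.81565856933594), (49.84519958496094, 120.02487182617188), 83.71788787841797) s,t 0.533445407585144 -0.13178619014739992
[351 182  18  43 599] 0.07990468915923632 ((524.6885986328125, -53.52806854248047), (48.59534454345703, 121.32473754882812), 87.78781127929688) s,t 0.5273964945030212 0.001596294391632072
[387 183  12  43 386] 0.0777936192827704 ((519.3699951171875, -146.08543395996094), (33.50057601928711, 119.8713607788086), 87.70443725585938) s,t 0.5317793879928588 -0.09100779958343505
[411 187  21  43 475] 0.0792363762914281 ((506.5010681152344, -229.6031951904297), (51.00725173950195, 120.16716766357422), 83.19677734375) s,t 0.5277088461380004 -0.17541101599884035
(array([0.4517, 0.3043, 0.1203]), 0.4518, 0.3054, 0.0303, 403) (array([0.4545, 0.1351, 0.0559]), 0.4543, 0.1353, 0.0301, 345)
```

View pics/s16c.png

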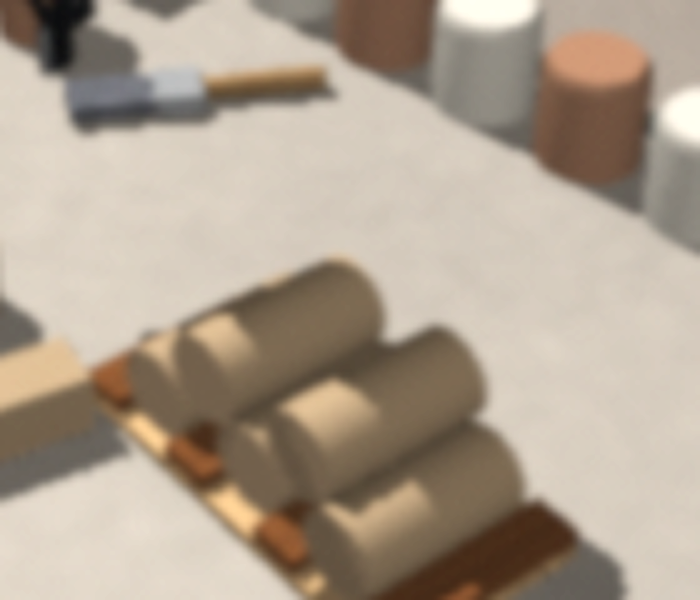

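View pics/t16c.png

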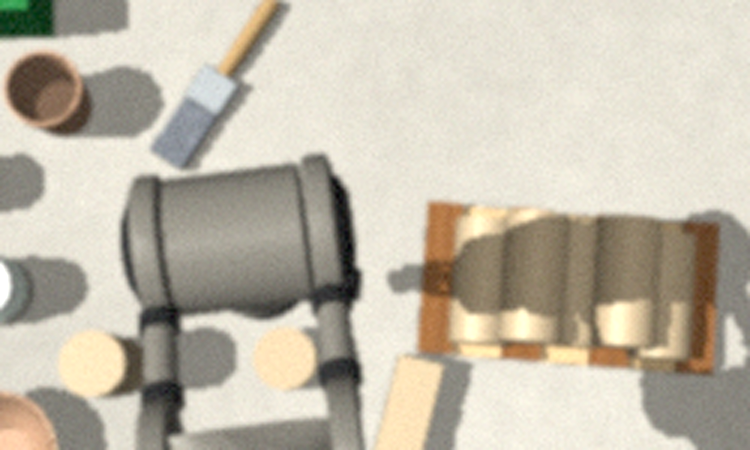

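Run:
```python
from h import *
a=np.load('pics/top0.npz')['im'];b=np.load('pics/t16.npz')['im']
ra=a[105:140,262:300]; 
A=cv2.cvtColor(a,7).astype(np.float32);B=cv2.cvtColor(b,7).astype(np.float32)
t=A[108:135,270:297]
r=cv2.matchTemplate(B[98:146,258:310],t,cv2.TM_CCOEFF_NORMED);print(cv2.minMaxLoc(r))
S=[cv2.resize(x[100:170,240:305,::-1],None,fx=6,fy=6,interpolation=2) for x in(a,b)]
cv2.imwrite('pics/cmp2.png',np.clip(np.hstack(S)*1.5,0,255).astype(np.uint8))
```

```text
(-0.4253324270248413, 0.9667086005210876, (23, 12), (13, 9))
```

View pics/cmp2.png

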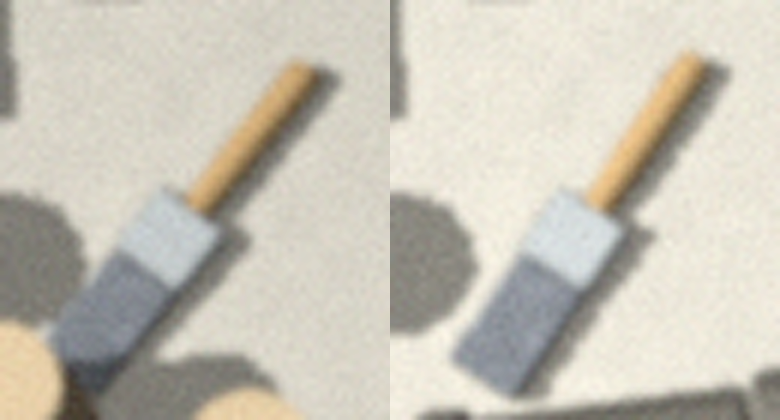

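drive_tool:
  commands:
    - [[-13,38,0,0],[-25,75,0,0],[-38,113,0,0],[-50,150,0,0],[-60.2,181,0,0],[-60.2,181,0,0],[-60.2,181,-15,0],[-60.2,181,-40,0]]

```text
clock: 26.38
ee_pos: [0.4534, 0.3055, 0.1445]
tool_rot: [0.083, 1.564, -0.079]
contact_force: [0.8, -0.5, -0.0]
grip_width: 0.0855
```

drive_tool:
  commands:
    - [[0,0,-30,0],[0,0,-55,0],[0,0,-66,0],[0,0,-70,0],[0,0,-70,0],[0,0,-70,0],[0,0,-70,0],[0,0,-70,0]]

```text
clock: 27.05
ee_pos: [0.4526, 0.305, 0.0736]
tool_rot: [0.083, 1.567, -0.081]
contact_force: [1.2, 0.2, -0.0]
grip_width: 0.0856
```

drive_tool:
  commands:
    - [[0,0,0,0],[0,0,0,0],[0,0,0,0],[0,0,0,0],[0,0,0,0],[0,0,0,0],[0,0,0,0],[0,0,0,0]]
  jaw: -0.2
  newtons: 30

```text
clock: 27.72
ee_pos: [0.4521, 0.3049, 0.073]
tool_rot: [0.083, 1.568, -0.082]
contact_force: [-0.2, -1.8, 5.0]
grip_width: 0.0595
```

drive_tool:
  commands:
    - [[0,0,6,0],[0,0,16,0],[8,-3,26,0],[28,-20,28,0],[52,-48,28,0],[74,-80,28,0],[92,-114,28,0],[104,-150,28,0]]

```text
clock: 28.38
ee_pos: [0.5573, 0.1536, 0.1007]
tool_rot: [0.082, 1.568, -0.081]
contact_force: [-0.1, -0.1, -4.1]
grip_width: 0.0592
```

drive_tool:
  commands:
    - [[5,-35,0,0],[6,-70,0,0],[6,-94,0,0],[6,-94,-12,0],[6,-94,-24,0],[6,-94,-28,0],[6,-94,-30,0],[6,-94,-33,0]]
  newtons: 20

```text
clock: 29.05
ee_pos: [0.5631, 0.0595, 0.0724]
tool_rot: [0.08, 1.565, -0.084]
contact_force: [-10.7, -5.1, 46.5]
grip_width: 0.0599
```

drive_tool:
  commands:
    - [[4.1,-0.4,1,0],[8.2,-0.9,2,0],[12.4,-1.3,3,0],[16.5,-1.7,4,0],[20.7,-2.2,4.5,0],[25,-2.6,5,0],[29.2,-3,5,0],[33.4,-3.5,5,0]]

```text
clock: 29.72
ee_pos: [0.5946, 0.0574, 0.0737]
tool_rot: [0.081, 1.571, -0.082]
contact_force: [-4.0, -1.7, 4.9]
grip_width: 0.0593
```

Run:
```python
from h import *
s=manip.get_state(); print(s['ee_pos'],s['contact_force']); im,d=snap('side','s17')
zoom('s17',im,270,150,390,250,6)
```

```text
[0.59463543 0.05738689 0.07371587] [-3.97208032 -1.71532787  4.90386613]
```

View pics/s17c.png

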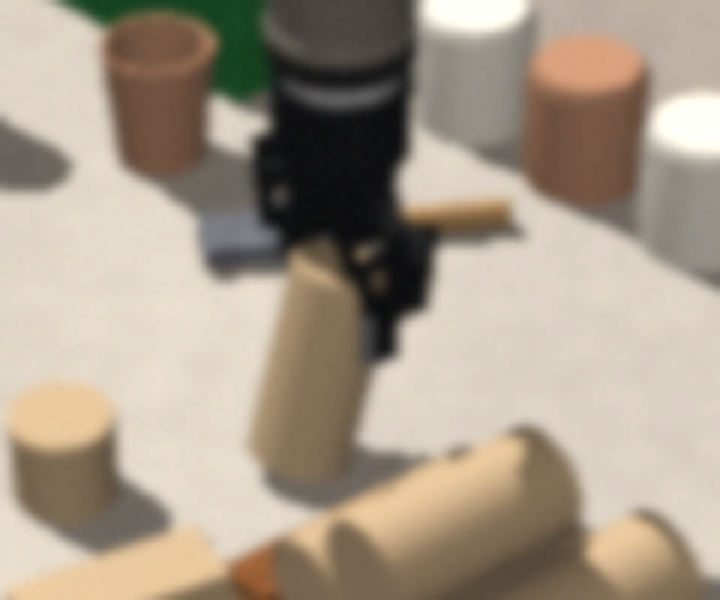

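drive_tool:
  commands:
    - [[4,-0.4,-3,0],[8.4,-0.9,-4.5,0],[16.8,-1.8,-6,0],[25,-2.6,-8.5,0],[33,-3.5,-11,0],[40.8,-4.3,-14.5,0],[48,-5,-18.5,0],[55,-5.8,-24,0]]

```text
clock: 30.43
ee_pos: [0.6519, 0.0516, 0.0493]
tool_rot: [0.082, 1.566, -0.082]
contact_force: [0.9, -0.4, 5.8]
grip_width: 0.0596
```

drive_tool:
  commands:
    - [[6,-0.6,-5,0],[12,-1.3,-11,0],[18,-1.9,-17,0],[23,-2.4,-23,0],[27,-2.8,-29,0],[31,-3.2,-34,0],[34,-3.6,-38,0],[34,-3.6,-38,0]]

```text
clock: 31.1
ee_pos: [0.6833, 0.048, 0.0083]
tool_rot: [0.083, 1.573, -0.082]
contact_force: [-2.0, 0.7, -0.8]
grip_width: 0.0595
```

drive_tool:
  commands:
    - [[1,0,-2,0],[2,0,-3,0],[2,0,-5,0],[2,0,-7,0],[2,0,-9,0],[2,0,-10,0],[2,0,-10,0],[2,0,-10,0]]

```text
clock: 31.77
ee_pos: [0.6869, 0.0478, 0.0008]
tool_rot: [0.082, 1.568, -0.082]
contact_force: [3.1, -0.3, 1.3]
grip_width: 0.0594
```

Run:
```python
from h import *
s=manip.get_state(); print(s['ee_pos'],s['contact_force']); im,d=snap('side','s18')
zoom('s18',im,270,150,390,250,6)
```

```text
[0.68689371 0.04783123 0.00080582] [ 3.1425336  -0.29362386  1.33441265]
```

View pics/s18c.png

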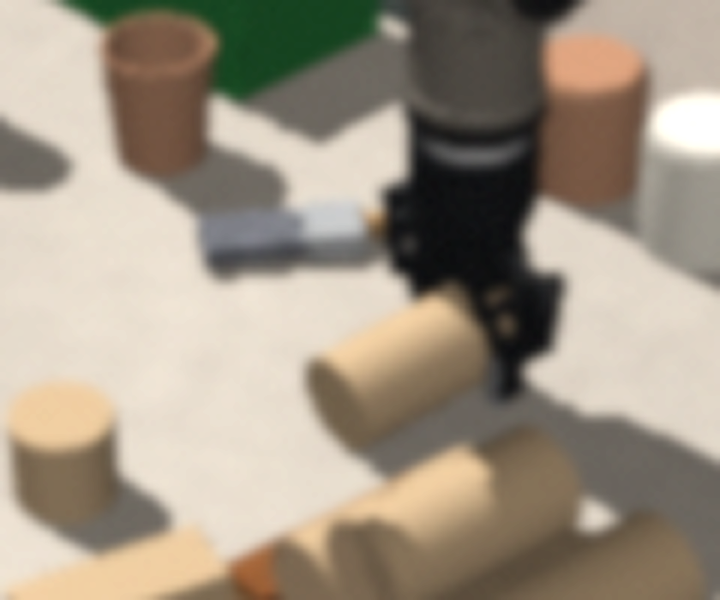

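drive_tool:
  commands:
    - [[0,0,-1,0],[0,0,-1,0],[0,0,-1,0],[-6,0.6,5,0],[-15,1.6,11,0],[-25,2.6,16,0],[-33,3.5,16,0],[-34.8,3.7,16,0]]
  jaw: 0.5

```text
clock: 32.48
ee_pos: [0.65, 0.052, 0.017]
tool_rot: [0.082, 1.57, -0.082]
contact_force: [-0.1, -0.4, 0.4]
grip_width: 0.064
```

drive_tool:
  commands:
    - [[0,0,0,0],[0,0,0,0],[0,0,0,0],[0,0,0,0],[0,0,2,0],[0,0,10,0],[0,0,30,0],[0,0,60,0]]
  jaw: -0.2
  newtons: 60

```text
clock: 33.15
ee_pos: [0.6492, 0.0516, 0.0736]
tool_rot: [0.082, 1.577, -0.083]
contact_force: [1.1, 0.4, -3.5]
grip_width: 0.0582
```

drive_tool:
  commands:
    - [[0,0,35,0],[-10,-15,70,0],[-33,-48,78,0],[-56,-81,78,0],[-79,-114,78,0],[-101,-147,78,0],[-122,-177,78,0],[-134.5,-195,78,0]]

```text
clock: 33.82
ee_pos: [0.5147, -0.146, 0.1544]
tool_rot: [0.083, 1.57, -0.084]
contact_force: [0.5, 0.4, -2.9]
grip_width: 0.0578
```

drive_tool:
  commands:
    - [[0,0,0,0],[0,0,0,0],[0,0,-5,0],[0,0,-12,0],[0,0,-18,0],[0,0,-22,0],[0,0,-22,0],[0,0,-22,0]]

```text
clock: 34.48
ee_pos: [0.5169, -0.1429, 0.1318]
tool_rot: [0.082, 1.57, -0.081]
contact_force: [1.2, -0.9, -2.7]
grip_width: 0.0581
```

Run:
```python
from h import *
s=manip.get_state(); print(s['ee_pos'],s['contact_force'],s['grip_width']); im,d=snap('side','s19')
zoom('s19',im,290,150,430,270,5)
```

```text
[ 0.51692221 -0.1428636   0.13175641] [ 1.16842255 -0.85742456 -2.74936533] 0.05812598704079348
```

View pics/s19c.png

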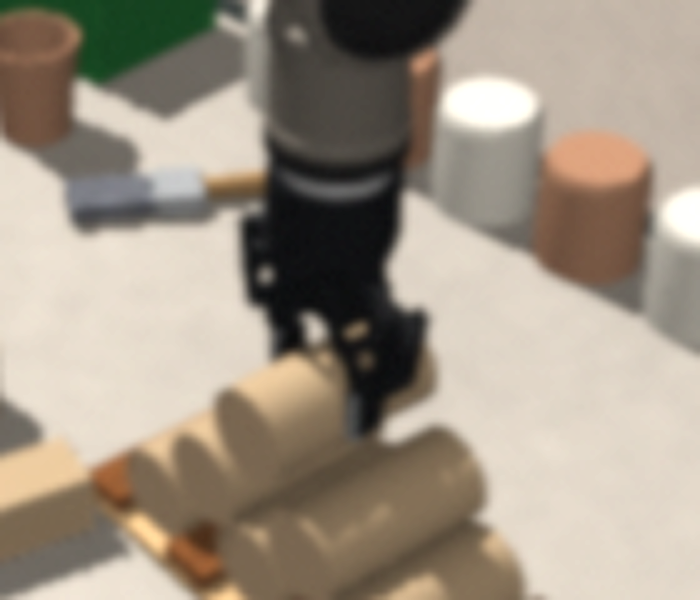

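Run:
```python
from h import *
e=ray('side',290+245/5,150+434/5,.144); print(e[:2]@U,e[:2]@V)
```

```text
0.4691541989602302 -0.08681772644590915
```

drive_tool:
  commands:
    - [[0,0,-4,0],[0,0,-8,0],[0,0,-11,0],[0,0,-13,0],[0,0,-14.5,0],[0,0,-16,0],[0,0,-17,0],[0,0,-17.5,0]]

```text
clock: 35.2
ee_pos: [0.5169, -0.1434, 0.1148]
tool_rot: [0.082, 1.569, -0.082]
contact_force: [0.3, -1.1, -2.4]
grip_width: 0.0582
```

drive_tool:
  commands:
    - [[0,0,0,0],[0,0,-0.7,0],[0,0,-1.2,0],[0,0,-1.7,0],[0,0,-2,0],[0,0,-2.3,0],[0,0,-2.3,0],[0,0,-2.3,0]]

```text
clock: 35.87
ee_pos: [0.5174, -0.1442, 0.1137]
tool_rot: [0.081, 1.567, -0.083]
contact_force: [-2.7, -3.4, 6.5]
grip_width: 0.058
```

Run:
```python
from h import *
im,d=snap('side','s20')
zoom('s20',im,290,150,430,270,5)
```

View pics/s20c.png

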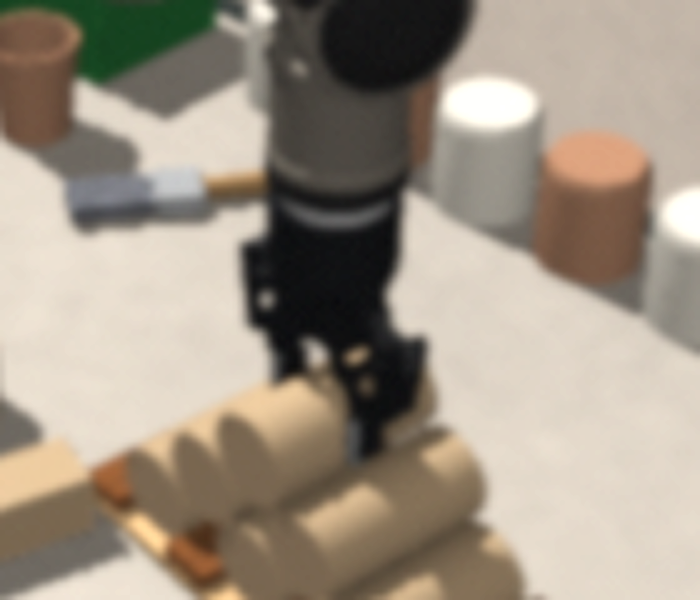

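drive_tool:
  commands:
    - [[0,0,-0.5,0],[0,0,-1,0],[0,0,-1.2,0],[0,0,-1.2,0],[0,0,-0.6,0],[0,0,0,0],[0,0,0.4,0],[0,0,0.4,0]]

```text
clock: 36.58
ee_pos: [0.5176, -0.1446, 0.1135]
tool_rot: [0.081, 1.567, -0.084]
contact_force: [-0.1, -4.4, 1.6]
grip_width: 0.0582
```

drive_tool:
  commands:
    - [[0,0,0,0],[0,0,0,0],[0,0,0,0],[0,0,0,0],[0,0,0,0],[0,0,0,0],[0,0,0,0],[0,0,0,0]]
  newtons: 25

```text
clock: 37.25
ee_pos: [0.5175, -0.1446, 0.1134]
tool_rot: [0.081, 1.567, -0.084]
contact_force: [-0.7, -5.7, 1.7]
grip_width: 0.058
```

drive_tool:
  commands:
    - [[0,0,0,0],[0,0,0,0],[0,0,0,0],[0,0,0,0],[0,0,6,0],[0,0,25,0],[0,0,55,0],[0,0,90,0]]
  jaw: 0.6

```text
clock: 37.92
ee_pos: [0.5159, -0.1428, 0.2029]
tool_rot: [0.084, 1.573, -0.081]
contact_force: [1.5, -0.1, -0.5]
grip_width: 0.0682
```

drive_tool:
  commands:
    - [[0,35,0,0],[0,75,0,0],[0,115,0,0],[0,155,0,0],[0,195,0,0],[0,235,0,0],[0,275,0,0],[0,300,0,0]]

```text
clock: 38.58
ee_pos: [0.5163, 0.1603, 0.2035]
tool_rot: [0.082, 1.569, -0.08]
contact_force: [-0.0, -0.7, 0.2]
grip_width: 0.0681
```

Run:
```python
from rows import *
s=manip.get_state(); print(s['ee_pos'],s['contact_force'],s['grip_width']); im,d=snap('side','s21')
zoom('s21',im,290,150,430,270,5)
im,d=snap('top','t21'); zoom('t21',im,200,90,450,260,3)
P=cloud('top',d)
rows(P,.146,.175);rows(P,.103,.13); rows(P,.06,.08)
```

```text
[0.51631767 0.16028945 0.2035423 ] [-0.04859205 -0.71011213  0.23296753] 0.06814796728706991
[387 178  20  47 739] 0.1614079079438444 ((520.167236328125, -144.51373291015625), (47.63471221923828, 120.54985046386719), 84.53178405761719) s,t 0.5324080016174317 -0.08936143118286136
[368 180  20  44 647] 0.1298823303548129 ((523.41015625, -97.80355834960938), (48.105892181396484, 119.90385437011719), 87.1872329711914) s,t 0.5307518722381591 -0.042569277450561535
[406 182  14  44 497] 0.11954991751615962 ((516.0012817382812, -194.7760467529297), (35.170719146728516, 120.0723648071289), 83.8228988647461) s,t 0.5335173715744019 -0.1397826445541382
[351 182  18  43 589] 0.0799032793106913 ((524.7454833984375, -56.21172332763672), (48.322818756103516, 120.4192123413086), 85.0655288696289) s,t 0.5277335083274841 -0.001066655834198009
[412 187  20  43 471] 0.07803903830025427 ((505.9915466308594, -232.19235229492188), (48.671512603759766, 121.03694152832031), 81.48539733886719) s,t 0.5274726939392089 -0.17803917773437503
```

View pics/s21c.png

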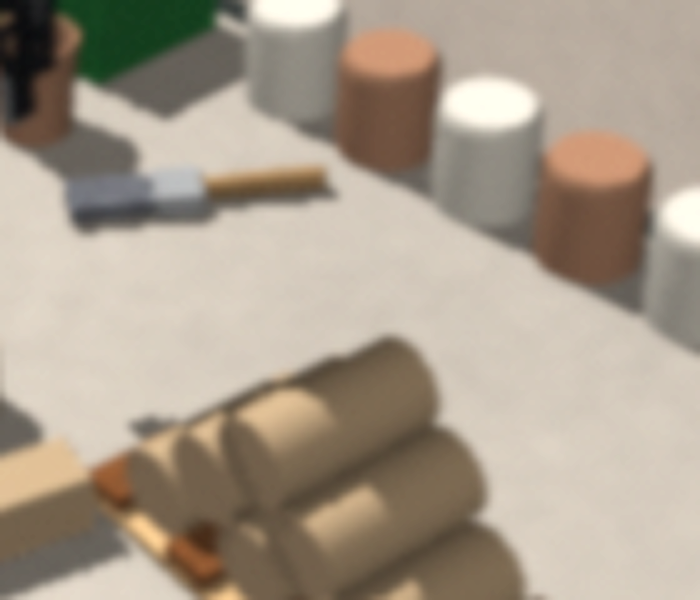

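View pics/t21c.png

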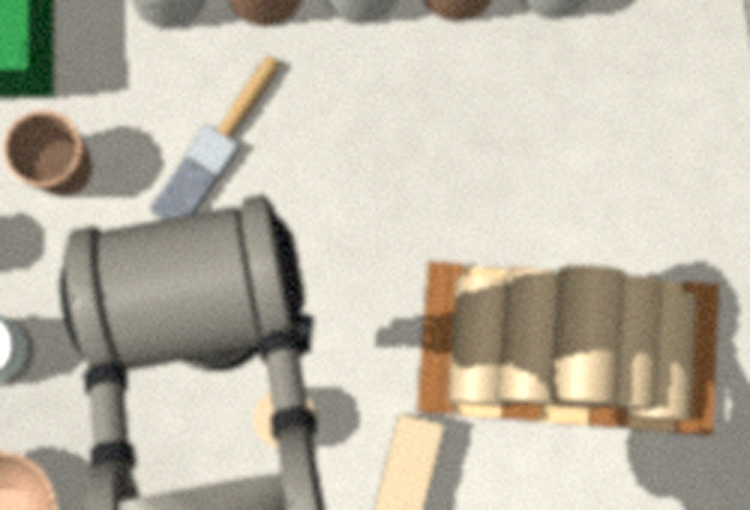

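Run:
```python
from h import *
a=np.load('pics/top0.npz')['im'];b=np.load('pics/t21.npz')['im']
A=cv2.cvtColor(a,7);B=cv2.cvtColor(b,7)
# brush handle+ferrule ROI in top0
m=np.zeros(A.shape,np.uint8); cv2.fillPoly(m,[np.array([[262,126],[276,143],[299,113],[289,107]])],255)
W=np.eye(2,3,dtype=np.float32)
cc,W=cv2.findTransformECC(A,B,W,cv2.MOTION_EUCLIDEAN,(3,200,1e-6),m,3)
print(cc,W,np.degrees(np.arctan2(W[1,0],W[0,0])))
for p in((292,111),(268,132),(258,150),(273,130)):
    q=W@np.array([*p,1]); P0=ray('top',*p,.012);P1=ray('top',*q,.012); print(p,q,P0[:2],((P1-P0)*1000)[:2].round(1))
```

```text
0.9914432047575589 [[ 0.9968622   0.07915659 -8.26581   ]
 [-0.07915659  0.9968622  22.110706  ]] -4.5400877
(292, 111) [291.60432547 109.64868471] [0.81846274 0.13960241] [4.3 1.2]
(268, 132) [269.3419216  132.48254839] [0.75410822 0.21413552] [-1.6 -4.1]
(258, 150) [260.7981184  151.21763335] [0.6986896  0.24512093] [-4.  -8.5]
(273, 130) [274.16791929 130.09304111] [0.75999035 0.19875248] [-0.4 -3.6]
```

Run:
```python
from h import *
print(manip.finish_job())
```

```text
the job is handed in; nothing more can be done
None
```

The pyramid is finished: two props lie in the two hollows of the bottom row and the third lies on top. I handed the job in at about 38.7 s, with the gripper well clear.

I tipped each standing prop onto its side in the gripper, with its lower edge pressed on the table. I then gripped it again near the middle and lowered it slowly into its hollow.

**Last checks, from the cameras:**
- **Position:** the second-row props measured within about 1.5 mm of the hollow centres across the row, and the top prop is within 1 mm of the midpoint between them.
- **Level:** all three look level and run along the row.
- **Ends:** they are within a few mm of the props below. The worst is the right second-row prop, about 6 mm off the right bottom prop, because the bottom props were about 4 mm out of line with each other to begin with.
- **Bottom row:** the left and right props are still in their grooves and have not moved measurably. The middle one was last measured unmoved before the top prop went on, and is now mostly hidden.

**What did not go as intended:**
- **Brush moved:** while picking up the prop next to it I nudged the brush. Its middle moved about 4 mm and it turned about 4.5°. I left it, because pushing it back could have made it worse.
- **Other things on the table:** the squat block had not moved when I measured it before the third pick-up. I judged the rest by eye only; none looked disturbed.
- **Pressing force:** tipping pressed the standing props on the table with up to about 46 N at the wrist, through the props and not the gripper's body. Set-down forces in the stack read about 6 to 14 N.

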